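Pack two screw organisers into the corner of a bench stop

ROBOT

A 6-joint arm with a two-finger parallel gripper is mounted at the origin on the work surface; the furniture and walls round the work are solid. World frame = base frame: x ahead of the robot, y to its left, z up, the work surface at z = 0. Lengths are in mm, angles in rad, forces in N, time in s.
With the tool pointing down it reaches from about 350 to 975 mm from the base axis. Payload 7.1 kg.
Tool frame: the origin (TCP) lies between the finger pads; the fingertips stand 17 mm ahead of it and the grasp point (between the pads) lies 2 mm behind it; z points along the fingers, y is the line along which they close (so a half turn about z gives the same grasp; the last joint's range is limited). The gripper opens to 88 mm and grips with 3 to 60 N. Pads are 20 mm wide; open, the fingers measure 115 mm over their backs; the gripper's body (75 mm by 178 mm) begins 61 mm behind the grasp point.
Start: joints at [-1.303, 0.423, 1.63, -0, 1.089, -0.019], TCP at [176.821, -599.449, 239.675] pointing down, gripper open.
Joint ranges: [-3, 3], [-0.9, 2.11], [0.09, 2.58], [-1.31, 4.45], [0.11, 2.69], [-2.54, 2.54]. Speed limits (rad/s): [2.39, 2.39, 3.01, 3.14, 3.14, 3.14].

INTERFACE

Orientations are given as a rotation vector (axis times angle).
In Python, from workcell import ctrl gives the robot as it stands.
- The arm moves only by the shell command python3 jog.py [OPENING], which reads ROWS from standard input. ROWS is a JSON list of rows, 1 to 5 of them, each an object with the fields pos (a list: dx, dy, dz in mm), r (a list: a rotation vector rx, ry, rz in rad); a field left out counts as zero; each row shifts and turns the commanded pose from where the row before left it, along the tool's axes as they then stand; what a row does not reach is not made up. A row lasts 1/12 s, in which the tool goes at most 41.7 mm and 0.125 rad, less where a joint would pass 70% of its speed; a pose out of reach is approached as far as the arm can. OPENING is the finger opening in mm, set as the command begins (- or left out keeps the last). The fingers move at their own pace and stop on an object; the grip force is fixed at half the most. Time passes only in rows, so rows that do not move let the fingers close. It prints the time, the measured TCP pose, the force, the opening and the grip force at its end. Input that does not fit is refused with a message, and nothing moves.
- ctrl.get_obs(): the state, without advancing time (a new reading comes with each control period).
- ctrl.get_image(name): name is "scene" or "top"; returns a dict with "img" (384x512x3 uint8, red, green, blue), "fx", "fy", "cx", "cy" (pixels), "R" (3x3) and "t" (3): a world point X has camera coordinates R X + t. Camera axes: x right, y down, z forward; pixel columns grow to the right and rows downward; lengths in mm; the calibration is good to about 2 mm. A picture is of the moment at which its call begins. There is no depth.
- ctrl.close_job(): hands the job in; it is judged then, once.
The state is a dict: "t": time; "qpos": joint angles; "qvel": joint speeds; "joint_torque": joint torques, N m; "ee_pos": TCP position; "orientation": TCP orientation; "ft_force": force on the tool from outside, world axes, zero at the start; "moment": the same for the moment, N m; "width": finger opening in mm; "grasp_force": force on a finger pad.
Only numpy, scipy, OpenCV 4.12 (cv2) and the standard library are available. Lean on these libraries where they do the work, as an engineer would, in place of code of your own. Each camera call takes 0.05 s, during which the arm holds its last target. There are 200 camera calls.

TASK

Stow the two blue screw organiser boxes against the L-shaped aluminium bench stop by sliding them along the bench, never lifting or tipping them. First push one box by itself fully home into the inside corner, flush with both rails; then push the other box flush against the long rail and packed tight up to the side of the first, which must stay in its corner. Leave everything else on the bench where it is.

Things in the scene. Friction and masses are not known exactly. Their poses are not given: they have to be found in the camera images.
- bench_stop: Fixed L of two aluminium bars on the bench, 18 mm high, 14 mm thick. Origin: inside corner at bench level. Long (far) rail: inner face x = 0, from y = 0 to -370 mm (to the robot's right). Short (left) rail: inner face y = 0, from x = 0 to -120 mm (towards the robot). Boxes belong at negative x and y of this frame. Its yaw in the world is 0.10 to 0.25 rad.
- organiser_a: One of two identical blue boxes with a grey lid that stays shut; loose, 0.13 to 0.29 kg. Origin: centre of underside, z up. Solid x = -46 to 45, y = -76 to 76, z = 0 to 28 mm. Its +x side faces the long rail, yaw within 0.2 rad of the stop's. Home in the corner its origin is at about x = -45, y = -76 mm in the stop's frame; second place: x = -45, y = -228.
- organiser_b: The other box: same size, origin and axes. Either may be first; which starts nearer the corner varies. At the start they stand side by side, 45 mm or more apart, 30 to 80 mm short of the long rail, 7 mm or more from the short rail. A fixed mat 14 mm thick with a laptop (to z = 38 mm) lies nearer the robot at the right, as close as 10 mm to a box corner but 45 mm or more from mid side.
- solvent: Blue solvent bottle with a white top, 58 mm in diameter, 121 mm high, standing at the left; origin at the centre of its underside. A bystander.
- tape_roll: Amber tape roll lying flat at the right, 76 x 70 x 19 mm; origin at the centre of its underside. A bystander.
- driver: Yellow screwdriver lying at the left, 131 mm long along its y axis, 13 mm thick; origin at the middle of its underside. A bystander.

How it is judged:
By the outcome, as a careful person would: the job done as asked, in the order asked, and still so for the second after the job is handed in, with the robot touching nothing.
It also fails if it takes over 58 s, if anything falls off the work surface, if the arm or the gripper's body presses on something with over 40 N, if the wrist force passes 120 N, or if a joint passes its speed limit or range.

## Working session

There is one attempt and no reset: what is moved stays moved. The work goes in short steps, Python scripts to look and compute and a shell command to move; the robot and the scene stay as the last step left them, time stands still between calls to the robot, and variables do not carry over. Pictures are saved under pics/ and viewed, at most 10 in all, crops included, and the job is handed in when it is done.

```bash
ls; mkdir -p pics
python3 - <<'E'
from workcell import ctrl
import cv2
for n in("scene","top"):
    d=ctrl.get_image(n); cv2.imwrite(f"pics/{n}0.png",d["img"][:,:,::-1]); print(n,d["fx"],d["cx"],d["cy"],d["R"],d["t"])
print(ctrl.get_obs())
E
```

```text
jog.py
pics
workcell.py
scene 397.76123567769014 249.7297303236729 193.29957350243978 [[-0.61289985 -0.78993988 -0.01867516]
 [-0.56586655  0.45529614 -0.6873867 ]
 [ 0.55149689 -0.41073156 -0.72605149]] [199.55585902 372.49745171 988.77510065]
top 374.77446515308037 252.44389015932128 190.01422323331914 [[-0.00632795 -0.99996073 -0.00620479]
 [-0.99667771  0.00681078 -0.08116134]
 [ 0.08120041  0.00567059 -0.99668166]] [-111.59602443  497.36679383 1456.2751143 ]
{'t': 0.1, 'qpos': array([-1.30301385e+00,  4.23742709e-01,  1.63062144e+00, -7.36230243e-06,
        1.08858732e+00, -1.90123262e-02]), 'qvel': array([ 0.00089802, -0.00168745, -0.00081574,  0.0012733 ,  0.00187955,
        0.00133724]), 'joint_torque': array([ 9.64908868e-04, -5.45615172e+01, -2.74324304e+01,  6.44647703e-02,
        1.88732432e-02, -1.93962035e-05]), 'ee_pos': array([ 176.68742188, -599.0023698 ,  238.98987698]), 'orientation': array([-3.10801352e+00, -4.48766642e-01,  2.74851063e-04]), 'ft_force': array([-0.28259309, -0.75575817, -0.54326262]), 'moment': array([-0.02678843,  0.05447234,  0.04052442]), 'grasp_force': 0.0, 'width': 87.88978800140272}
```

View pics/top0.png

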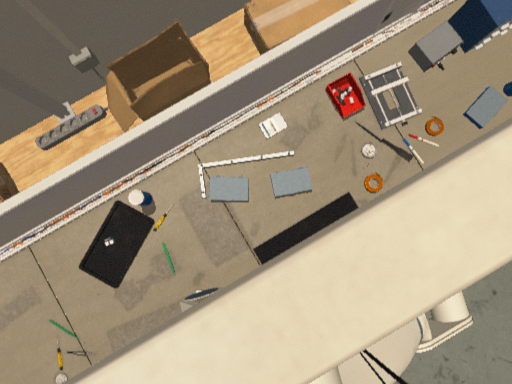

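View pics/scene0.png

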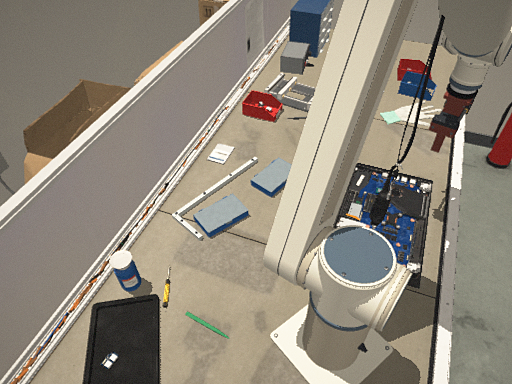

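The top view shows the L stop (corner about (200,163)), the boxes at (229,189) and (291,182), the bottle at (140,198), the driver at (162,220) and the tape at (373,183). A cream band covers the near side. The scene view agrees.

```bash
cat > h.py <<'E'
import numpy as np, cv2
from workcell import ctrl
def cast(d,uv,z):
    uv=np.atleast_2d(uv).astype(float); r=np.c_[(uv[:,0]-d["cx"])/d["fx"],(uv[:,1]-d["cy"])/d["fy"],np.ones(len(uv))]
    R=np.array(d["R"]);C=-R.T@np.array(d["t"]); w=r@R
    return (C+w*((z-C[2])/w[:,2])[:,None])[:,:2]
def line(P):
    vx,vy,x,y=cv2.fitLine(P.astype(np.float32),cv2.DIST_HUBER,0,.01,.01).ravel(); return np.array([vx,vy]),np.array([x,y])
def boxes(d,roi=(150,140,360,240)):
    x0,y0,x1,y1=roi; im=d["img"]; hsv=cv2.cvtColor(im,cv2.COLOR_RGB2HSV)
    m=cv2.inRange(hsv,(95,40,60),(118,200,230)); k=np.zeros_like(m);k[y0:y1,x0:x1]=m[y0:y1,x0:x1]
    k=cv2.morphologyEx(k,cv2.MORPH_OPEN,np.ones((3,3)))
    out=[]
    for c in cv2.findContours(k,0,cv2.CHAIN_APPROX_NONE)[0]:
        if cv2.contourArea(c)<350: continue
        P=cast(d,c[:,0],28); (cx,cy),s,a=cv2.minAreaRect(P.astype(np.float32))
        if s[0]>s[1]: s=s[::-1]; a+=90
        out.append((round(cx,1),round(cy,1),np.round(s,1),round(float(np.deg2rad((a+45)%90-45)),3)))
    return sorted(out,key=lambda o:-o[1])
E
python3 - <<'E'
from h import *
d=ctrl.get_image("top"); C=-np.array(d["R"]).T@d["t"]; print(C)
for n in("top","scene"):
    e=ctrl.get_image(n)
    print(n,boxes(e) if n=="top" else boxes(e,(180,140,300,250)))
im=d["img"]; hsv=cv2.cvtColor(im,cv2.COLOR_RGB2HSV)
m=cv2.inRange(hsv,(0,0,185),(180,45,255)); k=np.zeros_like(m); k[145:202,192:300]=m[145:202,192:300]
ys,xs=np.nonzero(k); P=cast(d,np.c_[xs,ys],18)
lo=P[xs>210]; sh=P[(ys>170)&(xs<208)]
for n,Q in(("long",lo),("short",sh)): print(n,len(Q),line(Q),Q.min(0),Q.max(0))
(v,p),(w,q)=line(lo),line(sh)
v=-v if v[1]>0 else v   # points to -y
yaw=np.arctan2(v[0],-v[1]); print("yaw",yaw,"short",np.arctan2(w[1],w[0]))
ex=np.array([np.cos(yaw),np.sin(yaw)]);ey=np.array([-ex[1],ex[0]])
xl=p@ex-7; ysn=q@ey-7; print("corner",ex*xl+ey*ysn)
big=cv2.resize(im[135:265,120:380],None,fx=3,fy=3,interpolation=cv2.INTER_NEAREST); cv2.imwrite("pics/c1.png",big[:,:,::-1])
E
```

```text
[ 376.75808183 -123.23703841 1491.11722843]
top []
scene []
long 306 (array([ 0.13537964, -0.9907938 ], dtype=float32), array([ 624.5633 , -111.09689], dtype=float32)) [ 597.36719544 -277.04131895] [651.46390176  48.99718774]
short 84 (array([0.99165237, 0.12894031], dtype=float32), array([521.50586,  84.81268], dtype=float32)) [470.45747963  72.30491036] [573.83544095  96.49816994]
yaw 0.13579662 short 0.1293003
corner [590.4086   87.16234]
```

View pics/c1.png

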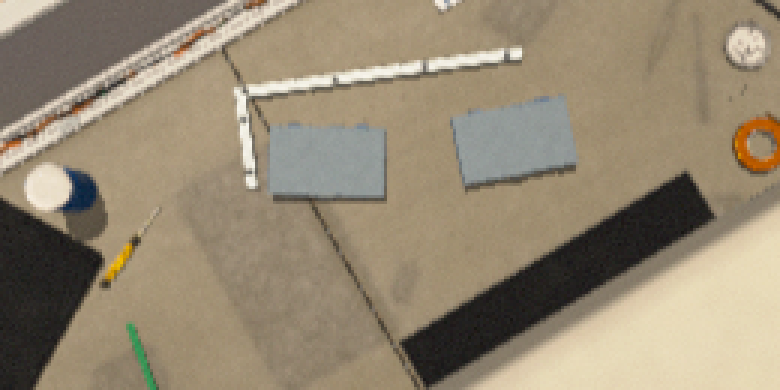

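The crop shows both boxes clearly, with grey-blue tops. The left box's near-left corner is close to the short rail, and the black mat is near the right. I need to fix the colour mask.

```bash
python3 - <<'E'
from h import *
d=ctrl.get_image("top");e=ctrl.get_image("scene")
for D,p in((d,(229,189)),(d,(291,182)),(d,(250,210)),(d,(250,180)),(e,(222,213)),(e,(200,250))):
    print(p,cv2.cvtColor(D["img"],cv2.COLOR_RGB2HSV)[p[1]-3:p[1]+4,p[0]-3:p[0]+4].reshape(-1,3).mean(0))
E
sed -i 's/(95,40,60),(118,200,230)/(92,25,70),(118,220,235)/' h.py
cat >> h.py <<'E'
C0=np.array([590.4,87.2]); YAW=0.134
EX=np.array([np.cos(YAW),np.sin(YAW)]);EY=np.array([-EX[1],EX[0]])
def stop(p): p=np.asarray(p)[:2]-C0; return np.round([p@EX,p@EY],1)
def look(n="top",roi=(150,140,360,240)):
    for b in boxes(ctrl.get_image(n),roi): print(b,"stop",stop(b[:2]),"dyaw",round(b[3]-YAW,3))
E
python3 -c "
from h import *
look(); look('scene',(180,140,300,250))"
```

```text
(229, 189) [ 81.63265306  10.14285714 154.75510204]
(291, 182) [ 80.42857143  11.02040816 153.06122449]
(250, 210) [ 19.          72.89795918 162.06122449]
(250, 180) [ 27.42857143  57.59183673 157.95918367]
(222, 213) [ 84.02040816  12.59183673 176.3877551 ]
(200, 250) [ 19.04081633  50.48979592 167.12244898]
```

```bash
python3 - <<'E'
s=open('h.py').read()
i=s.index('    m=cv2.inRange(');j=s.index('k=np.zeros_like(m)')
s=s[:i]+"    i3=im.astype(int); m=((i3[:,:,2]-i3[:,:,0]>-8)&(hsv[:,:,2]>75)&(hsv[:,:,2]<195)).astype(np.uint8)*255; "+s[j:]
open('h.py','w').write(s)
E
python3 -c "
from h import *
for p in((229,189),(291,182),(250,210)): print(ctrl.get_image('top')['img'][p[1],p[0]])
look(); look('scene',(180,140,300,250))"
```

```text
[149 154 153]
[144 152 149]
[161 145 113]
(502.9, -21.2, array([ 94.5, 152. ]), -0.051) stop [-101.2  -95.7] dyaw -0.185
(529.9, -265.3, array([ 95., 152.]), 0.191) stop [-107.1 -341.3] dyaw 0.057
(495.7, -17.7, array([112.5, 159.4]), -0.027) stop [-107.9  -91.3] dyaw -0.161
(521.5, -258.9, array([107.9, 171. ]), 0.197) stop [-114.5 -333.8] dyaw 0.063
```

```bash
cat >> h.py <<'E'
from scipy.spatial.transform import Rotation as Ro
def pose():
    o=ctrl.get_obs(); M=Ro.from_rotvec(o["orientation"]).as_matrix(); f=o["ft_force"]
    print("t",round(o["t"],2),"tcp stop",stop(o["ee_pos"]),"z",round(o["ee_pos"][2],1),"tool yaw-stop",round(np.arctan2(M[1,0],M[0,0])-YAW,4),"tilt",np.round(M[:2,2],3),"F stop",np.round([f[:2]@EX,f[:2]@EY,f[2]],1),"w",round(o["width"],1))
E
echo '[{"r":[0, 0, 0.076]}, {"r":[0, 0, 0.077]}, {"pos":[20, -30, 0]}, {"pos":[20, -35, 0]}, {"pos":[20, -35, 0]}]' | python3 jog.py
python3 -c "from h import *;pose()"
```

```text
t: 1.12
ee_pos: [223.0, -491.4, 239.4]
orientation: [-3.135, -0.208, -0.0]
ft_force: [0.2, -0.6, 0.3]
width: 87.6
grasp_force: 0.0
t 1.12 tcp stop [-441.4 -524.3] z 239.4 tool yaw-stop -0.0017 tilt [0. 0.] F stop [ 0.1 -0.6  0.3] w 87.6
```

```bash
echo '[{"pos":[20, -35, 0]}, {"pos":[20, -35, 0]}, {"pos":[20, -35, 0]}, {"pos":[20, -35, 0]}, {"pos":[20, -35, 0]}]' | python3 jog.py | tail -3
echo '[{"pos":[20, -35, 0]}, {"pos":[20, -35, 0]}, {"pos":[20, -35, 0]}, {"pos":[20, -35, 0]}, {"pos":[20, -35, 0]}]' | python3 jog.py |tail -3
python3 -c "
from h import *
pose(); look()
d=ctrl.get_image('top'); cv2.imwrite('pics/t2.png',d['img'][:,:,::-1])"
```

```text
ft_force: [1.2, -0.4, -0.4]
width: 87.8
grasp_force: 0.0
ft_force: [0.8, -0.9, -0.1]
width: 87.6
grasp_force: 0.0
t 1.95 tcp stop [-240.9 -173.6] z 240.1 tool yaw-stop -0.0006 tilt [ 0.001 -0.   ] F stop [ 0.7 -0.9 -0.1] w 87.6
(504.6, -21.1, array([ 94.5, 152.8]), -0.007) stop [-99.5 -95.9] dyaw -0.141
(529.9, -265.3, array([ 95., 152.]), 0.191) stop [-107.1 -341.3] dyaw 0.057
```

View pics/t2.png

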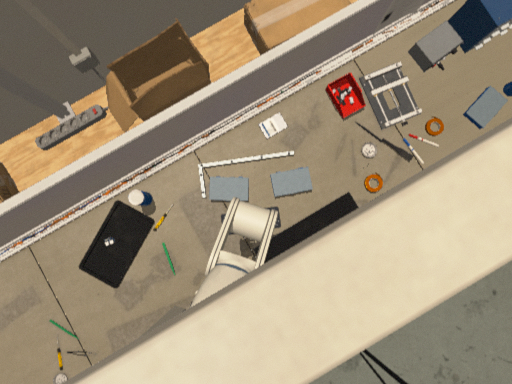

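The overhead band didn't move, so it is fixed furniture, and the arm passes under it. The gripper is at about (250,220), just short of box A (229,189). I'll move behind A and descend.

```bash
echo '[{"pos":[20, -40, 0]}, {"pos":[20, -40, 0]}, {"pos":[0, 0, 40]}, {"pos":[0, 0, 40]}, {"pos":[0, 0, 40]}]' | python3 jog.py | tail -3
python3 -c "from h import *;pose()"
echo '[{"pos":[0, 0, 40]}, {"pos":[0, 0, 35]}, {"pos":[0, 0, 20]}]' | python3 jog.py |tail -3
python3 -c "from h import *;pose()"
```

```text
ft_force: [-0.0, 0.3, -0.4]
width: 87.7
grasp_force: 0.0
t 2.47 tcp stop [-203.1 -100.7] z 119.2 tool yaw-stop 0.0019 tilt [ 0.004 -0.001] F stop [ 0.   0.3 -0.4] w 87.7
ft_force: [0.2, -0.1, 0.3]
width: 87.7
grasp_force: 0.0
t 2.72 tcp stop [-205.8 -101.1] z 21.8 tool yaw-stop -0.0007 tilt [-0.003  0.   ] F stop [ 0.2 -0.1  0.3] w 87.7
```

```bash
echo '[{"pos":[20, -5, -1]}, {"pos":[10, 0, 0]}, {"pos":[8, 0, 0]}, {"pos":[8, 0, 0]}, {"pos":[8, 0, 0]}]' | python3 jog.py | tail -3
echo '[{"pos":[8, 0, 0]}, {"pos":[8, 0, 0]}, {"pos":[8, 0, 0]}, {"pos":[8, 0, 0]}, {"pos":[5, 0, 0]}]' | python3 jog.py |tail -3
python3 -c "from h import *;pose();look()"
```

```text
ft_force: [-1.2, -0.2, 0.1]
width: 87.6
grasp_force: 0.3
ft_force: [-1.4, 0.1, 2.6]
width: 87.9
grasp_force: 1.2
t 3.55 tcp stop [-112.   -95.8] z 25.9 tool yaw-stop -0.0 tilt [ 0.001 -0.   ] F stop [-1.3  0.3  2.6] w 87.9
(529.9, -265.3, array([ 95., 152.]), 0.191) stop [-107.1 -341.3] dyaw 0.057
```

```bash
echo '[{"pos":[3, 0, 0]}, {"pos":[3, 0, 0]}, {"pos":[3, 0, 0]}, {"pos":[2, 0, 0]}, {}]' | python3 jog.py | tail -3
python3 -c "from h import *;pose()"
```

```text
ft_force: [-3.6, -1.9, 2.8]
width: 87.9
grasp_force: 1.9
t 4.02 tcp stop [-102.8  -95.8] z 25.5 tool yaw-stop 0.0002 tilt [-0.002 -0.   ] F stop [-3.8 -1.5  2.8] w 87.9
```

```bash
echo '[{"pos":[1.5, 0, 0]}, {"pos":[1.5, 0, 0]}, {}, {}]' | python3 jog.py | tail -3
python3 -c "from h import *;pose()"
```

```text
ft_force: [-10.7, -4.6, 7.7]
width: 87.8
grasp_force: 5.7
t 4.35 tcp stop [-102.6  -95.7] z 25.3 tool yaw-stop 0.0002 tilt [-0.007 -0.   ] F stop [-11.2  -3.1   7.7] w 87.8
```

```bash
echo '[{"pos":[-10, 0, 0]}, {"pos":[-15, 0, 0]}, {"pos":[0, 0, -35]}, {"pos":[0, 0, -35]}, {"pos":[0, 0, -10]}]' | python3 jog.py 40| tail -3
python3 -c "from h import *;pose();print(ctrl.get_obs()['qpos']);look()"
```

```text
ft_force: [0.8, -0.1, -0.4]
width: 58.3
grasp_force: 0.0
t 4.77 tcp stop [-121.9  -96.3] z 109.2 tool yaw-stop -0.0005 tilt [ 0.007 -0.   ] F stop [ 0.8 -0.2 -0.4] w 58.3
[-7.54686912e-02  4.25417420e-01  2.02684462e+00  3.30673365e-04
  6.82809720e-01  1.36158777e+00]
(529.9, -265.1, array([ 95. , 151.5]), 0.191) stop [-107.  -341.1] dyaw 0.057
```

```bash
echo '[{"pos":[24, 30, 0]}, {"pos":[24, 36, 0]}, {"pos":[24, 36, 0]}, {"r":[0, 0, -0.12]}, {"r":[0, 0, -0.12]}]' | python3 jog.py| tail -3
echo '[{"r":[0, 0, -0.12]}, {"r":[0, 0, -0.12]}, {"r":[0, 0, -0.12]}, {"r":[0, 0, -0.12]}, {"r":[0, 0, -0.12]}]' | python3 jog.py| tail -3
echo '[{"r":[0, 0, -0.12]}, {"r":[0, 0, -0.12]}, {"r":[0, 0, -0.12]}, {"r":[0, 0, -0.12]}, {"r":[0, 0, -0.12]}]' | python3 jog.py| tail -3
echo '[{"r":[0, 0, -0.011]}, {}]' | python3 jog.py|tail -3
python3 -c "from h import *;pose();look()
d=ctrl.get_image('top');cv2.imwrite('pics/c3.png',cv2.resize(d['img'][135:265,120:380],None,fx=3,fy=3)[:,:,::-1])"
```

```text
ft_force: [-0.2, -0.5, -0.2]
width: 39.9
grasp_force: 0.0
ft_force: [0.1, 0.6, -0.2]
width: 39.9
grasp_force: 0.0
ft_force: [-0.1, -0.1, -0.7]
width: 40.2
grasp_force: 0.0
ft_force: [-0.1, -0.3, 0.6]
width: 39.8
grasp_force: 0.0
t 6.23 tcp stop [ -54.1 -195. ] z 104.8 tool yaw-stop 1.4481 tilt [-0.  0.] F stop [-0.2 -0.3  0.6] w 39.8
(529.9, -265.3, array([ 95., 152.]), 0.191) stop [-107.1 -341.3] dyaw 0.057
```

View pics/c3.png

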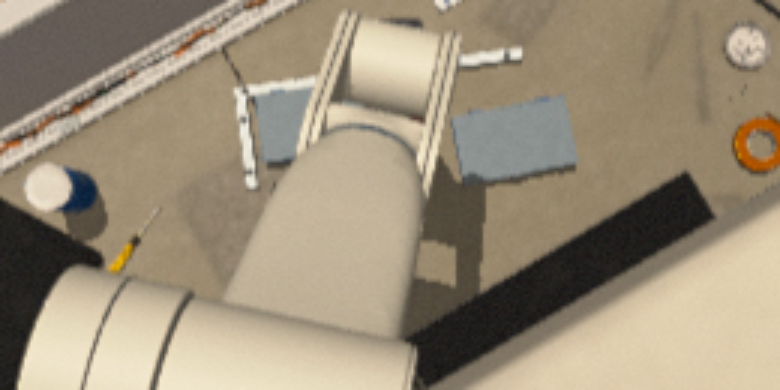

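A is flush with the long rail and about 8 mm short of the short rail (left edge at crop x 257, rail at 250). The gripper is over the gap. I'll finish the turn and descend.

```bash
echo '[{"r":[0, 0, -0.123]}, {"pos":[0, 3, 30]}, {"pos":[0, 0, 30]}, {"pos":[0, 0, 20]}, {}]' | python3 jog.py| tail -3
python3 -c "from h import *;pose()"
```

```text
ft_force: [0.6, 0.6, -0.2]
width: 40.4
grasp_force: 0.0
t 6.75 tcp stop [ -53.6 -194.2] z 21.9 tool yaw-stop 1.5716 tilt [-0.006  0.001] F stop [ 0.6  0.6 -0.2] w 40.4
```

```bash
echo '[{"pos":[6, 0, -2]}, {"pos":[5, 0, 0]}, {"pos":[5, 0, 0]}, {"pos":[4, 0, 0]}, {"pos":[4, 0, 0]}]' | python3 jog.py| tail -3
python3 -c "from h import *;pose()"
echo '[{"pos":[3, 0, 0]}, {"pos":[2, 0, 0]}, {}]' | python3 jog.py| tail -3
python3 -c "from h import *;pose()"
```

```text
ft_force: [0.3, -2.5, 2.3]
width: 40.2
grasp_force: 1.6
t 7.17 tcp stop [ -50.  -171.1] z 29.1 tool yaw-stop 1.5741 tilt [ 0.003 -0.001] F stop [-0.  -2.5  2.3] w 40.2
ft_force: [-0.4, -0.1, -0.1]
width: 39.7
grasp_force: 0.1
t 7.42 tcp stop [ -50.8 -165.7] z 28.1 tool yaw-stop 1.5741 tilt [0.001 0.   ] F stop [-0.4 -0.  -0.1] w 39.7
```

```bash
echo '[{"pos":[2, 0, 2]}, {"pos":[2, 0, 0]}, {"pos":[1, 0, 0]}, {}]' | python3 jog.py| tail -3
python3 -c "from h import *;pose()"
```

```text
ft_force: [1.0, -16.4, 1.7]
width: 40.2
grasp_force: 8.2
t 7.75 tcp stop [ -50.7 -163.5] z 25.8 tool yaw-stop 1.5747 tilt [ 0.002 -0.003] F stop [ -1.2 -16.4   1.7] w 40.2
```

```bash
echo '[{"pos":[-6, 0, 0]}, {"pos":[-10, 0, 0]}, {"pos":[0, 0, -40]}, {"pos":[0, 0, -40]}, {"pos":[0, -35, 0]}]' | python3 jog.py 88| tail -3
echo '[{"pos":[-20, -40, 0], "r":[0, 0, 0.12]}, {"pos":[-20, -40, 0], "r":[0, 0, 0.12]}, {"pos":[-20, -40, 0], "r":[0, 0, 0.12]}, {"pos":[-20, -40, 0], "r":[0, 0, 0.12]}, {"r":[0, 0, 0.12]}]' | python3 jog.py| tail -3
python3 -c "from h import *;pose();look()
d=ctrl.get_image('top');cv2.imwrite('pics/c4.png',cv2.resize(d['img'][135:265,120:380],None,fx=3,fy=3)[:,:,::-1])"
```

```text
ft_force: [1.8, -0.2, 1.1]
width: 69.7
grasp_force: 0.0
ft_force: [-0.0, 1.3, -0.1]
width: 87.9
grasp_force: 0.0
t 8.58 tcp stop [-252.8 -221.9] z 104.6 tool yaw-stop 0.9651 tilt [-0.008  0.004] F stop [ 0.1  1.3 -0.1] w 87.9
(554.7, 6.0, array([ 96. , 152.5]), 0.13) stop [-46.2 -75.7] dyaw -0.004
(529.9, -265.3, array([ 95., 152.]), 0.191) stop [-107.1 -341.3] dyaw 0.057
```

View pics/c4.png

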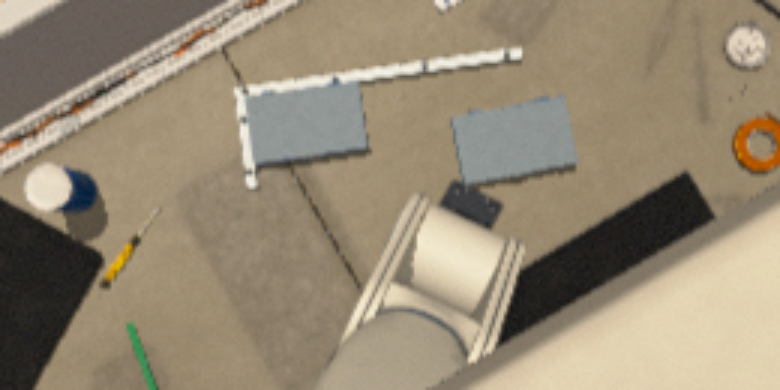

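Box A sits in the corner at stop (-46,-76), yaw error -0.004. I'll turn the tool back and press once more towards the long rail to be sure.

```bash
echo '[{"r":[0, 0, 0.12]}, {"r":[0, 0, 0.12]}, {"r":[0, 0, 0.12]}, {"r":[0, 0, 0.12]}, {"r":[0, 0, 0.12]}]' | python3 jog.py| tail -3
echo '[{"r":[0, 0, 0.12]}, {"r":[0, 0, 0.12]}, {"r":[0, 0, 0.12]}, {"r":[0, 0, 0.005]}, {}]' | python3 jog.py| tail -3
python3 -c "from h import *;pose()"
echo '[{"pos":[25, -37, 0]}, {"pos":[25, -37, 0]}, {"pos":[25, -37, 0]}, {"pos":[25, -35, 0]}, {}]' | python3 jog.py| tail -3
python3 -c "from h import *;pose()"
```

```text
ft_force: [-0.2, 0.2, -0.0]
width: 87.8
grasp_force: 0.0
ft_force: [0.5, 0.1, -0.4]
width: 87.5
grasp_force: 0.0
t 9.52 tcp stop [-243.4 -224.1] z 105.7 tool yaw-stop 0.0154 tilt [ 0.001 -0.   ] F stop [ 0.6  0.  -0.4] w 87.5
ft_force: [-0.2, -1.5, 0.7]
width: 87.8
grasp_force: 0.0
t 9.93 tcp stop [-146.6  -81.1] z 106.2 tool yaw-stop 0.0203 tilt [0.004 0.001] F stop [-0.4 -1.5  0.7] w 87.8
```

```bash
echo '[{"pos":[0, 0, 30], "r":[0, 0, 0.022]}, {"pos":[0, 0, 30]}, {"pos":[0, 0, 20]}, {"pos":[15, 0, 0]}, {"pos":[10, 0, 0]}]' | python3 jog.py| tail -3
python3 -c "from h import *;pose()"
echo '[{"pos":[8, 0, 0]}, {"pos":[5, 0, 0]}, {"pos":[3, 0, 0]}, {}]' | python3 jog.py| tail -3
python3 -c "from h import *;pose()"
```

```text
ft_force: [0.2, -0.1, 0.1]
width: 88.2
grasp_force: 0.0
t 10.35 tcp stop [-126.4  -85.8] z 24.3 tool yaw-stop -0.0082 tilt [-0.003  0.   ] F stop [ 0.2 -0.2  0.1] w 88.2
ft_force: [-0.1, 0.0, 0.8]
width: 88.0
grasp_force: 0.0
t 10.68 tcp stop [-109.4  -86.4] z 26.4 tool yaw-stop -0.0123 tilt [ 0.002 -0.   ] F stop [-0.1  0.   0.8] w 88.0
```

```bash
echo '[{"pos":[4, 0, 0], "r":[0, 0, -0.012]}, {"pos":[3, 0, 0]}, {"pos":[2, 0, 0]}, {}]' | python3 jog.py| tail -3
python3 -c "from h import *;pose()"
```

```text
ft_force: [-3.2, -0.2, 3.2]
width: 87.9
grasp_force: 2.0
t 11.02 tcp stop [-102.8  -86.1] z 25.6 tool yaw-stop -0.0004 tilt [-0.003 -0.   ] F stop [-3.2  0.2  3.2] w 87.9
```

```bash
echo '[{"pos":[2, 0, 0]}, {"pos":[1, 0, 0]}, {}]' | python3 jog.py| tail -3
python3 -c "from h import *;pose()"
echo '[{"pos":[-8, 0, 0]}, {"pos":[-30, 0, 0]}, {"pos":[-10, 0, -20]}, {"pos":[0, 0, -40]}, {"pos":[-10, 30, -10]}]' | python3 jog.py| tail -3
python3 -c "from h import *;pose()"
```

```text
ft_force: [-11.7, -4.6, 10.4]
width: 87.8
grasp_force: 5.9
t 11.27 tcp stop [-102.6  -85.9] z 25.3 tool yaw-stop -0.0004 tilt [-0.008 -0.   ] F stop [-12.2  -3.   10.4] w 87.8
ft_force: [1.8, -0.8, 0.0]
width: 87.7
grasp_force: 0.0
t 11.68 tcp stop [-154.4 -114.4] z 98.9 tool yaw-stop 0.0022 tilt [0.005 0.   ] F stop [ 1.7 -1.   0. ] w 87.7
```

```bash
echo '[{"pos":[-8, 36, 0]}, {"pos":[-8, 38, 0]}, {"pos":[-8, 38, 0]}, {"pos":[-8, 38, 0]}, {"pos":[0, 38, 0]}]' | python3 jog.py| tail -3
echo '[{"pos":[0, 35, 0]}, {"pos":[0, 0, 30]}, {}]' | python3 jog.py| tail -3
python3 -c "from h import *;pose()"
```

```text
ft_force: [0.3, 0.9, 0.2]
width: 88.0
grasp_force: 0.0
ft_force: [-1.9, 1.0, 0.3]
width: 88.1
grasp_force: 0.0
t 12.35 tcp stop [-190.3 -340.2] z 62.9 tool yaw-stop -0.0045 tilt [-0.002  0.001] F stop [-1.7  1.2  0.3] w 88.1
```

```bash
python3 -c "
from h import *
d=ctrl.get_image('top')
for p in cast(d,[(253,250),(301,221),(349,192),(358,207)],14): print(stop(p))"
```

```text
[-352.4 -157. ]
[-267.  -359.4]
[-180.7 -563.9]
[-244.1 -589.4]
```

```bash
echo '[{"pos":[0, 0, 25], "r":[0, 0, 0.005]}, {"pos":[0, 0, 14]}, {"pos":[14, 0, 0]}, {"pos":[10, 0, 0]}, {"pos":[8, 0, 0]}]' | python3 jog.py| tail -3
python3 -c "from h import *;pose()"
echo '[{"pos":[8, 0, 0]}, {"pos":[8, 0, 0]}, {"pos":[8, 0, 0]}, {"pos":[8, 0, 0]}, {"pos":[8, 0, 0]}]' | python3 jog.py| tail -3
python3 -c "from h import *;pose()"
```

```text
ft_force: [-0.8, 1.3, -0.9]
width: 87.9
grasp_force: 0.3
t 12.82 tcp stop [-154.4 -339.3] z 28.0 tool yaw-stop -0.005 tilt [ 0.002 -0.001] F stop [-0.6  1.4 -0.9] w 87.9
ft_force: [-2.5, 0.4, 1.4]
width: 87.7
grasp_force: 1.0
t 13.23 tcp stop [-116.  -339.6] z 27.0 tool yaw-stop -0.0062 tilt [ 0. -0.] F stop [-2.4  0.8  1.4] w 87.7
```

```bash
echo '[{"pos":[4, 0, 1], "r":[0, 0, -0.006]}, {"pos":[4, 0, 0]}, {"pos":[3, 0, 0]}, {"pos":[2, 0, 0]}, {}]' | python3 jog.py| tail -3
python3 -c "from h import *;pose()"
echo '[{"pos":[1, 0, 0]}, {"pos":[1, 0, 0]}, {}]' | python3 jog.py| tail -3
python3 -c "from h import *;pose()"
```

```text
ft_force: [0.0, 0.7, 0.0]
width: 88.4
grasp_force: 0.0
t 13.65 tcp stop [-103.5 -339.6] z 25.6 tool yaw-stop -0.0002 tilt [ 0. -0.] F stop [0.1 0.6 0. ] w 88.4
ft_force: [-2.7, -0.9, -0.3]
width: 87.9
grasp_force: 1.2
t 13.9 tcp stop [-102.2 -339.6] z 25.6 tool yaw-stop -0.0001 tilt [-0.001  0.   ] F stop [-2.8 -0.6 -0.3] w 87.9
```

```bash
echo '[{"pos":[1.5, 0, 0]}, {"pos":[1.5, 0, 0]}, {}]' | python3 jog.py| tail -3
python3 -c "from h import *;pose()"
echo '[{"pos":[-8, 0, 0]}, {"pos":[-20, 0, 0]}, {"pos":[0, 0, -35]}, {"pos":[0, 0, -40]}, {"pos":[0, 0, -10]}]' | python3 jog.py 40| tail -3
python3 -c "from h import *;pose();look()"
```

```text
ft_force: [-12.4, -7.0, 7.3]
width: 88.2
grasp_force: 6.8
t 14.15 tcp stop [-101.9 -339.5] z 25.4 tool yaw-stop 0.0003 tilt [-0.006  0.001] F stop [-13.3  -5.3   7.3] w 88.2
ft_force: [1.9, -1.7, 0.7]
width: 57.7
grasp_force: 0.0
t 14.57 tcp stop [-124.7 -341.3] z 115.4 tool yaw-stop -0.0008 tilt [ 0.007 -0.003] F stop [ 1.7 -2.   0.7] w 57.7
(554.6, 6.5, array([ 96. , 152.5]), 0.13) stop [-46.3 -75.2] dyaw -0.004
```

```bash
echo '[{"pos":[20, 35, 0]}, {"pos":[28, 38, 0]}, {"pos":[28, 38, 0]}, {"r":[0, 0, -0.12]}, {"r":[0, 0, -0.12]}]' | python3 jog.py| tail -3
echo '[{"r":[0, 0, -0.12]}, {"r":[0, 0, -0.12]}, {"r":[0, 0, -0.12]}, {"r":[0, 0, -0.12]}, {"r":[0, 0, -0.12]}]' | python3 jog.py| tail -3
echo '[{"r":[0, 0, -0.12]}, {"r":[0, 0, -0.12]}, {"r":[0, 0, -0.12]}, {"r":[0, 0, -0.12]}, {"r":[0, 0, -0.12]}]' | python3 jog.py| tail -3
echo '[{"r":[0, 0, -0.12]}, {"r":[0, 0, -0.011]}, {"pos":[0, 0, 30]}]' | python3 jog.py|tail -3
python3 -c "from h import *;pose();look()
d=ctrl.get_image('top');cv2.imwrite('pics/c5.png',cv2.resize(d['img'][135:265,120:380],None,fx=3,fy=3)[:,:,::-1])"
```

```text
ft_force: [-0.1, -0.1, -0.6]
width: 40.0
grasp_force: 0.0
ft_force: [0.2, -0.4, -1.2]
width: 39.7
grasp_force: 0.0
ft_force: [-0.3, -0.0, -0.7]
width: 40.1
grasp_force: 0.0
ft_force: [2.2, -0.3, 0.1]
width: 40.1
grasp_force: 0.0
t 16.12 tcp stop [ -54.3 -444. ] z 84.9 tool yaw-stop 1.5684 tilt [ 0.008 -0.005] F stop [ 2.1 -0.6  0.1] w 40.1
(555.1, 6.5, array([ 95.4, 152.6]), 0.124) stop [-45.8 -75.3] dyaw -0.01
(589.9, -255.3, array([ 96.4, 142.5]), 0.159) stop [ -46.3 -339.4] dyaw 0.025
```

View pics/c5.png

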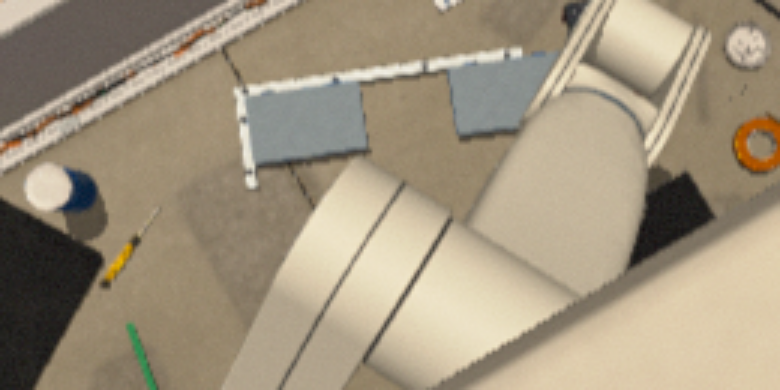

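B is flush with the long rail (crop 450-550, y about 60), and A is still in its corner. The gripper is to the right of B, so I'll descend and push left.

```bash
echo '[{"pos":[0, 0, 30]}, {"pos":[0, 0, 30]}, {"pos":[0, 5, 0]}, {"pos":[8, 0, 0]}, {"pos":[8, 0, 0]}]' | python3 jog.py| tail -3
python3 -c "from h import *;pose()"
echo '[{"pos":[8, 0, 0]}, {"pos":[8, 0, 0]}, {"pos":[8, 0, 0]}, {"pos":[8, 0, 0]}, {"pos":[8, 0, 0]}]' | python3 jog.py| tail -3
python3 -c "from h import *;pose()"
```

```text
ft_force: [-0.5, -0.2, -0.8]
width: 39.3
grasp_force: 0.3
t 16.63 tcp stop [ -52.5 -425.4] z 20.6 tool yaw-stop 1.5688 tilt [-0.  0.] F stop [-0.5 -0.1 -0.8] w 39.3
ft_force: [-0.3, -0.9, 0.5]
width: 40.1
grasp_force: 0.5
t 17.05 tcp stop [ -52.3 -384.8] z 21.0 tool yaw-stop 1.5709 tilt [ 0. -0.] F stop [-0.5 -0.8  0.5] w 40.1
```

```bash
echo '[{"pos":[8, 0, -2]}, {"pos":[8, 0, 0]}, {"pos":[8, 0, 0]}, {"pos":[8, 0, 0]}, {"pos":[8, 0, 0]}]' | python3 jog.py| tail -3
python3 -c "from h import *;pose()"
echo '[{"pos":[7, 0, 0]}, {"pos":[6, 0, 0]}, {"pos":[4, 0, 0]}, {"pos":[3, 0, 0]}, {}]' | python3 jog.py| tail -3
python3 -c "from h import *;pose();look()"
```

```text
ft_force: [0.9, -2.1, 2.3]
width: 40.0
grasp_force: 1.3
t 17.47 tcp stop [ -52.1 -345.4] z 23.1 tool yaw-stop 1.5709 tilt [ 0.001 -0.001] F stop [ 0.6 -2.2  2.3] w 40.0
ft_force: [-0.2, 0.4, 0.0]
width: 39.9
grasp_force: 0.0
t 17.88 tcp stop [ -52.5 -324.9] z 22.5 tool yaw-stop 1.5711 tilt [-0.001  0.001] F stop [-0.2  0.4  0. ] w 39.9
(555.8, 6.4, array([ 93.7, 153. ]), 0.13) stop [-45.1 -75.5] dyaw -0.004
(572.8, -126.8, array([95.4, 99.9]), 0.077) stop [ -46.  -209.7] dyaw -0.057
```

```bash
echo '[{"pos":[4, 0, 0]}, {"pos":[3, 0, 0]}, {"pos":[2, 0, 0]}, {}]' | python3 jog.py| tail -3
python3 -c "from h import *;pose()"
echo '[{"pos":[1, 0, 0]}, {"pos":[1, 0, 0]}, {}]' | python3 jog.py| tail -3
python3 -c "from h import *;pose()"
```

```text
ft_force: [0.0, -0.4, -0.2]
width: 40.1
grasp_force: 0.0
t 18.27 tcp stop [ -52.6 -316.2] z 22.5 tool yaw-stop 1.571 tilt [-0.001  0.   ] F stop [-0.  -0.4 -0.2] w 40.1
ft_force: [0.4, -5.7, -0.8]
width: 40.1
grasp_force: 3.0
t 18.52 tcp stop [ -52.2 -315.8] z 22.9 tool yaw-stop 1.5713 tilt [ 0.001 -0.002] F stop [-0.4 -5.7 -0.8] w 40.1
```

```bash
echo '[{"pos":[1, 0, 0]}, {"pos":[1, 0, 0]}, {}]' | python3 jog.py| tail -3
python3 -c "from h import *;pose()"
echo '[{"pos":[-8, 0, 0]}, {"pos":[-20, 0, 0]}, {"pos":[0, 0, -35]}, {"pos":[0, 0, -40]}, {"pos":[0, -20, 0]}]' | python3 jog.py 88| tail -3
echo '[{"pos":[-20, -38, 0], "r":[0, 0, 0.12]}, {"pos":[0, -40, 0], "r":[0, 0, 0.12]}, {"pos":[0, -40, 0], "r":[0, 0, 0.12]}, {"pos":[0, -40, 0], "r":[0, 0, 0.12]}, {"r":[0, 0, 0.12]}]' | python3 jog.py| tail -3
python3 -c "from h import *;pose();look()"
```

```text
ft_force: [-1.1, -14.4, -1.8]
width: 40.0
grasp_force: 7.0
t 18.77 tcp stop [ -52.1 -315.6] z 23.1 tool yaw-stop 1.5716 tilt [ 0.002 -0.004] F stop [ -3.  -14.1  -1.8] w 40.0
ft_force: [0.6, -1.0, 0.1]
width: 70.0
grasp_force: 0.0
ft_force: [0.1, 0.8, -0.1]
width: 87.4
grasp_force: 0.0
t 19.6 tcp stop [-233.4 -326.9] z 96.4 tool yaw-stop 0.9627 tilt [-0.009  0.006] F stop [ 0.2  0.8 -0.1] w 87.4
(564.3, -68.3, array([ 96.1, 303.2]), 0.128) stop [ -46.6 -150.6] dyaw -0.006
```

The two boxes now measure as one 96 x 303 mm block, which is tight and aligned. I'll press B once more towards the long rail.

```bash
echo '[{"r":[0, 0, 0.12]}, {"r":[0, 0, 0.12]}, {"r":[0, 0, 0.12]}, {"r":[0, 0, 0.12]}, {"r":[0, 0, 0.12]}]' | python3 jog.py| tail -3
echo '[{"r":[0, 0, 0.12]}, {"r":[0, 0, 0.12]}, {"r":[0, 0, 0.12]}, {"r":[0, 0, 0.012]}, {}]' | python3 jog.py| tail -3
echo '[{"pos":[28, -33, 0]}, {"pos":[28, -33, 0]}, {"pos":[28, -33, 0]}, {"pos":[0, 0, 30]}, {}]' | python3 jog.py| tail -3
python3 -c "from h import *;pose()"
```

```text
ft_force: [-0.2, 0.1, -0.7]
width: 88.4
grasp_force: 0.0
ft_force: [0.5, 0.0, 0.3]
width: 87.7
grasp_force: 0.0
ft_force: [-2.0, 0.5, 0.1]
width: 88.1
grasp_force: 0.0
t 20.9 tcp stop [-144.3 -234. ] z 64.9 tool yaw-stop 0.0074 tilt [-0.004  0.001] F stop [-1.9  0.8  0.1] w 88.1
```

```bash
echo '[{"pos":[0, -5, 30], "r":[0, 0, 0.007]}, {"pos":[0, 0, 10]}, {"pos":[15, 0, 0]}, {"pos":[10, 0, 0]}, {"pos":[8, 0, 0]}]' | python3 jog.py| tail -3
python3 -c "from h import *;pose()"
echo '[{"pos":[4, 0, 0]}, {"pos":[2, 0, 0]}, {"pos":[2, 0, 0]}, {"pos":[1, 0, 0]}, {}]' | python3 jog.py| tail -3
python3 -c "from h import *;pose()"
```

```text
ft_force: [-0.0, 0.2, -0.3]
width: 87.7
grasp_force: 0.0
t 21.32 tcp stop [-110.4 -232.8] z 28.3 tool yaw-stop -0.0078 tilt [ 0.001 -0.   ] F stop [ 0.   0.2 -0.3] w 87.7
ft_force: [-0.7, -0.4, 1.2]
width: 88.1
grasp_force: 0.7
t 21.73 tcp stop [-102.9 -231.8] z 27.8 tool yaw-stop -0.0079 tilt [-0.001  0.   ] F stop [-0.8 -0.3  1.2] w 88.1
```

```bash
echo '[{"r":[0, 0, -0.008]}, {"pos":[1.5, 0, 0]}, {"pos":[1.5, 0, 0]}, {}]' | python3 jog.py| tail -3
python3 -c "from h import *;pose()"
echo '[{"pos":[-8, 0, 0]}, {"pos":[-30, 0, 0]}, {"pos":[-30, 0, -30]}, {"pos":[-30, 30, -40]}, {"pos":[0, 40, 0]}]' | python3 jog.py| tail -3
echo '[{"pos":[0, 40, 0]}, {}]' | python3 jog.py| tail -3
python3 -c "from h import *;pose();look();ctrl
d=ctrl.get_image('top');cv2.imwrite('pics/c6.png',cv2.resize(d['img'][135:265,120:380],None,fx=3,fy=3)[:,:,::-1])"
```

```text
ft_force: [-9.8, -5.4, 8.0]
width: 88.2
grasp_force: 5.3
t 22.07 tcp stop [-102.2 -231.5] z 27.4 tool yaw-stop 0.0007 tilt [-0.006  0.001] F stop [-10.4  -4.    8. ] w 88.2
ft_force: [0.4, 0.4, 0.4]
width: 87.9
grasp_force: 0.0
ft_force: [0.2, -0.1, 0.3]
width: 87.8
grasp_force: 0.0
t 22.65 tcp stop [-186.4 -340. ] z 87.6 tool yaw-stop -0.0035 tilt [ 0.007 -0.005] F stop [ 0.2 -0.1  0.3] w 87.8
(565.1, -68.6, array([ 97.3, 302.8]), 0.141) stop [ -45.9 -151. ] dyaw 0.007
```

View pics/c6.png

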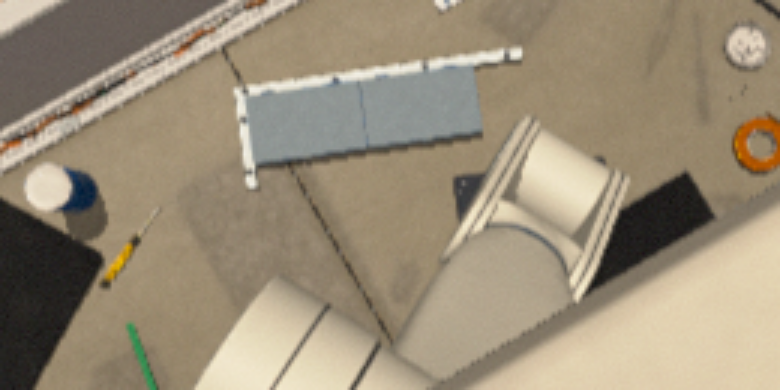

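Both boxes are flush along the long rail, with A in the corner (crop 248-365) and B tight beside it (365-480). The bottle, driver and tape haven't moved.

```bash
python3 -c "
from workcell import ctrl
print(ctrl.close_job())"
```

```text
the job is handed in; nothing more can be done
None
```

Job handed in at about 23 s on the robot's clock: the left box was pushed into the corner first and the other then packed tight beside it, both flush to the long rail by camera and contact force, with the bottle, driver and tape where they started.

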